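# Refill the analyser's cup hopper

## Task

Refill the sample-cup hopper: slide its cover fully open by the tab, push the tray's high back gently and steadily over so that all six cups pour into the hopper, and let the empty tray back down to level without letting it slam. Then slide the cover fully shut again; do not spill a cup or disturb the things standing around.

Things in the scene. Friction and masses are not known exactly. Their poses are not given: they have to be found in the camera images.
- loader: The cup loader, a white bench unit bolted down: an open-topped hopper with a tip-up tray on its robot side. Turned by up to 0.35 rad either way. Origin on the bench under the tray's hinge; x points from the tray to the hopper (away from the robot), y left along the hopper, z up. Rails for the hopper's cover run out to the left to y = 213 mm, 110 mm high, closed by an end plate.
- hopper_mouth (a point): Centre of the hopper's mouth, at rim height, 110 mm above the bench; axes as the loader's. The hopper measures 144 mm along x and 160 mm along y outside, walls 6 mm, at least 50 mm deep; its far wall rises 46 mm over the rim.
- tray_hinge (a point): Middle of the tray's level hinge line, which runs along loader y on the hopper's near rim, 115 mm above the bench; axes as the loader's. When level the tray reaches from here 112 mm to -x and its underside is at this height. Open-fronted aluminium scoop, 124 mm wide, floor 4 mm thick, side walls 46 mm high; pours over this edge.
- tray_back (a point): Middle of the top edge of the tray's high back plate, on its outer face (which looks at the robot): 112 mm behind and 100 mm above the hinge when the tray is level; moves with the tray. The plate is 4 mm thick, 124 mm wide, 100 mm high over the tray's underside, and its smooth, slippery outer face is free from behind: pushing it forward and over tips the tray.
- tray (a joint): Tilt of the tray (rad) about its hinge: 0 level, grows as the back rises and the open front pours into the hopper, stop at 1.45. A light spring and its own weight bring it back level when it is not held; about 3 to 6 N at the back plate tip it.
- cover_tab (a point): Top centre of the upright tab on the hopper's flat grey sliding cover. The tab is 40 mm along loader x, 16 mm along loader y and 35 mm high over the cover's top, which is 116 mm above the bench. When the cover is shut it is at loader x 82, y -35 mm.
- cover (a joint): Travel of the sliding cover (m): 0 shut over the hopper, grows as it slides to loader +y (left), 0.130 fully open at its stop. Sliding friction about 1.5 N; stays where left. Starts shut or up to 20 mm open.
- cup0: Sample cup 1 of 6: closed white plastic cup, 22 mm in diameter (26 mm at a collar near the top), 24 mm high, 12 g, at first standing on the tray's floor. Origin: centre of its underside, z along its axis.
- cup1: Sample cup 2 of 6: closed white plastic cup, 22 mm in diameter (26 mm at a collar near the top), 24 mm high, 12 g, at first standing on the tray's floor. Origin: centre of its underside, z along its axis.
- cup2: Sample cup 3 of 6: closed white plastic cup, 22 mm in diameter (26 mm at a collar near the top), 24 mm high, 12 g, at first standing on the tray's floor. Origin: centre of its underside, z along its axis.
- cup3: Sample cup 4 of 6: closed white plastic cup, 22 mm in diameter (26 mm at a collar near the top), 24 mm high, 12 g, at first standing on the tray's floor. Origin: centre of its underside, z along its axis.
- cup4: Sample cup 5 of 6: closed white plastic cup, 22 mm in diameter (26 mm at a collar near the top), 24 mm high, 12 g, at first standing on the tray's floor. Origin: centre of its underside, z along its axis.
- cup5: Sample cup 6 of 6: closed white plastic cup, 22 mm in diameter (26 mm at a collar near the top), 24 mm high, 12 g, at first standing on the tray's floor. Origin: centre of its underside, z along its axis.
- jar: Bystander: small jar 48 mm across, 80 mm high, standing left of the tray. Origin under its centre.
- strips: Bystander: test-strip bottle 48 mm across, 105 mm high. Origin under its centre.
- beaker: Bystander: glass beaker 70 mm across, 90 mm high. Origin under its centre.
- dishes: Bystander: stack of two clear dishes 88 mm across, 30 mm high. Origin under its centre.
- timer: Bystander: square bench timer 60 x 60 x 18 mm. Origin under its centre.

How it is judged:
By the outcome, as a careful person would: the job done as asked, in the order asked, and still so for the second after the job is handed in, with the robot touching nothing.
It also fails if it takes over 72 s, if anything falls off the work surface, if the arm or the gripper's body presses on something with over 40 N, if the wrist force passes 120 N, or if a joint passes its speed limit or range.

## Robot

A 6-joint arm with a two-finger parallel gripper is mounted at the origin on the work surface. World frame = base frame: x ahead of the robot, y to its left, z up, the work surface at z = 0. Lengths are in mm, angles in rad, forces in N, time in s.
With the tool pointing down it reaches from about 275 to 750 mm from the base axis. Payload 10.2 kg.
Tool frame: the origin (TCP) lies midway between the tips of the shut fingers; the grasp point (between the pads) lies 19 mm behind it; z points along the fingers, y is the line along which they close (so a half turn about z gives the same grasp; the last joint's range is limited). The gripper opens to 85 mm and grips with 20 to 120 N. Pads are 22 mm wide; open, the fingers measure 114 mm over their backs; the gripper's body (76 mm by 85 mm) begins 54 mm behind the grasp point. The pads swing forward as they close: fully open they stand 13 mm farther back than shut.
Start: joints at [-1.408, 0.313, 1.498, -0, 1.331, -0.223], TCP at [197.546, -486.422, 204.594] pointing down, gripper open.
Joint ranges: [-2.94, 2.94], [-0.97, 2.17], [0.19, 2.56], [-1.23, 4.37], [0.02, 3.11], [-2.88, 2.88]. Speed limits (rad/s): [2.39, 2.39, 3.01, 3.14, 3.14, 3.14].

## Interface

Orientations are given as a unit quaternion [w, x, y, z].
In Python, from rig import ctrl gives the robot as it stands.
- The arm moves only by the tool arm_command, never from a script. Its argument "increments" is a list of rows, each an object with "dr": the turn, a rotation vector about the tool's x, y, z in units of pi/4 rad (1.0 is pi/4 rad), a list of three; "offset": the shift along the tool's x, y, z in units of 120 mm (1.0 is 120 mm), a list of three; "hand": the opening, from -1 (shut) to 1 (fully open). A call has 1 to 8 rows; each row shifts and turns the commanded pose from where the row before left it, along the tool's axes as they then stand; what a row does not reach is not made up. A row lasts 1/10 s, in which the tool goes at most 50 mm and 8.59 degrees, less where a joint would pass 70% of its speed; a pose out of reach is approached as far as the arm can. A call with a number of a shift or a turn outside -1 to 1 is refused whole. A call with a gripper value outside its range is refused whole. The fingers move at their own pace and stop on an object; "grip_force" is the grip in N (left out, the last holds). Time passes only in rows, so rows that do not move let the fingers close. It gives the time, the measured TCP pose, the force, the opening and the grip force at its end, in the units of the state.
- ctrl.sense(): the state, without advancing time (a new reading comes with each control period).
- ctrl.capture(name): name is "side" or "top"; returns the picture (384x512x3 uint8, red, green, blue); there is no depth.
- ctrl.camera_info(name): a dict with "K" (3x3 intrinsics, pixels), "dist" ([k1, k2, p1, p2, k3] as OpenCV has them; the pictures are not rectified), "R" (3x3) and "t" (3): a world point X has camera coordinates R X + t. Camera axes: x right, y down, z forward; pixel columns grow to the right and rows downward; lengths in mm; the calibration is good to about 2 mm. A picture is of the moment at which its call begins. camera_info takes no time and is no camera call.
- ctrl.finish_job(): hands the job in; it is judged then, once.
The state is a dict: "time_s": time; "joints": joint angles; "dq": joint speeds; "tau": joint torques, N m; "eef_pos": TCP position; "ee_rot": TCP orientation; "force": force on the tool from outside, world axes, zero at the start; "wrist_torque": the same for the moment, N m; "grip_width": opening from 0.0 (shut) to 1.0 (fully open); "grip_force": force on a finger pad.
Only numpy, scipy, OpenCV 4.12 (cv2) and the standard library are available. Lean on these libraries where they do the work, as an engineer would, in place of code of your own. Each camera call takes 0.05 s, during which the arm holds its last target. There are 200 camera calls.

## Working session

There is one attempt and no reset: what is moved stays moved. The work goes in short steps, Python scripts to look and compute and a tool call to move; the robot and the scene stay as the last step left them, time stands still between calls to the robot, and variables do not carry over. Pictures are saved under pics/ and viewed, at most 10 in all, crops included, and the job is handed in when it is done.

Besides the shell and the picture viewer there is one more tool, called after "Emit:" as name(argument=value, ...) on one line, values as JSON. arm_command: Moves the arm, as the interface text tells. Shifts and turns lie within -1 to 1; 1 stands for 120 mm of shift or pi/4 rad of turn. Its arguments: {"type":"object","properties":{"increments":{"type":"array"},"grip_force":{"type":"number"}},"required":["increments"]}

```bash
ls; mkdir -p pics
python3 - <<'E'
from rig import ctrl
import cv2,numpy as np
np.set_printoptions(precision=4,suppress=True)
for n in("side","top"):
    cv2.imwrite(f"pics/{n}0.png",ctrl.capture(n)[:,:,::-1]); print(n,ctrl.camera_info(n))
s=ctrl.sense();print(s)
E
```

```text
pics
side {'K': array([[431.0995,   0.    , 257.8044],
       [  0.    , 431.0995, 192.33  ],
       [  0.    ,   0.    ,   1.    ]]), 'dist': array([-0.0545,  0.    ,  0.    ,  0.    ,  0.    ]), 'R': array([[-0.9151, -0.4024, -0.0246],
       [-0.1829,  0.469 , -0.8641],
       [ 0.3592, -0.7862, -0.5028]]), 't': array([ 447.368 ,  220.897 , 1326.3089])}
top {'K': array([[494.2152,   0.    , 261.7149],
       [  0.    , 494.2152, 201.7414],
       [  0.    ,   0.    ,   1.    ]]), 'dist': array([-0.0768,  0.    ,  0.    ,  0.    ,  0.    ]), 'R': array([[ 0.0165, -0.9999, -0.002 ],
       [-0.998 , -0.0164, -0.0604],
       [ 0.0604,  0.003 , -0.9982]]), 't': array([  13.9899,  460.966 , 1619.2945])}
{'time_s': 0.1, 'joints': array([-1.4084,  0.3134,  1.4984,  0.    ,  1.331 , -0.2234]), 'dq': array([ 0.0005, -0.0009, -0.0014,  0.0007,  0.0013, -0.0008]), 'tau': array([  0.002 , -41.29  , -26.0141,  -0.0003,   0.003 ,  -0.    ]), 'eef_pos': array([ 197.5111, -486.1484,  204.105 ]), 'ee_rot': array([-0.0006,  0.9815,  0.1917,  0.    ]), 'force': array([ 0.8842,  0.0579, -1.3588]), 'wrist_torque': array([ 0.0054, -0.0137,  0.0468]), 'grip_force': 0.0, 'grip_width': 1.0000718381038705}
```

View pics/side0.png

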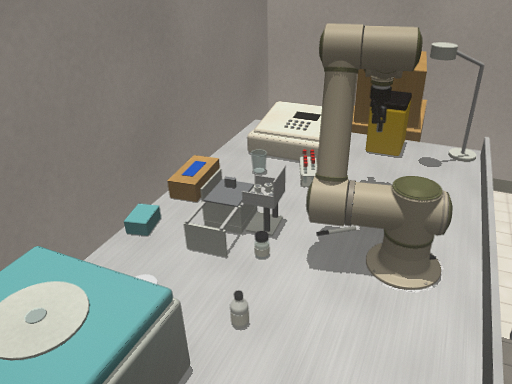

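View pics/top0.png

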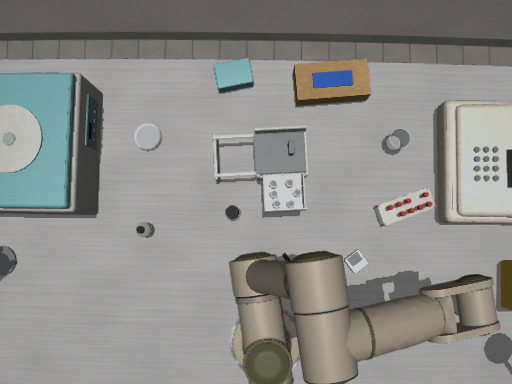

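The side view shows the loader around (235,210), with the tab at (230,182) and the jar at (262,245). The top view shows the tab at (291,148), the tray at (283,192), the end plate at (216,157) and the jar at (232,213). I'll enlarge both for precise pixels.

Run:
```python
import cv2,numpy as np
a=cv2.imread("pics/top0.png")[115:225,205:315];b=cv2.imread("pics/side0.png")[150:260,180:290]
f=lambda x:cv2.resize(x,(400,400),interpolation=cv2.INTER_CUBIC)
cv2.imwrite("pics/crop0.png",np.hstack([f(a),f(b)]))
```

```text
(no output)
```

View pics/crop0.png

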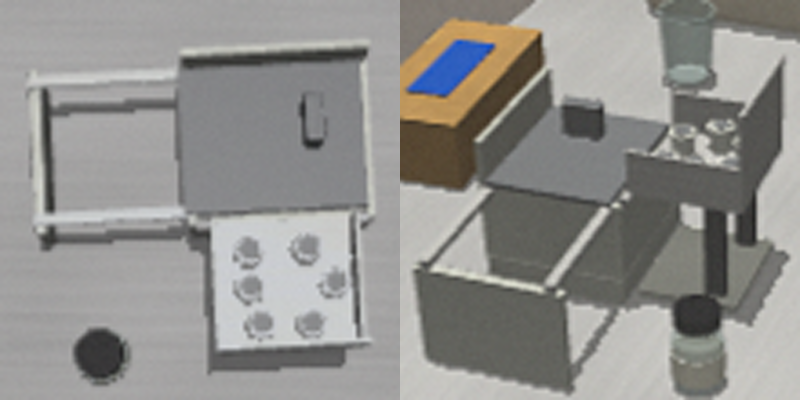

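The crop shows the tab top at about (312,115) in the top view and (584,103) in the side view. The tray back's top edge runs from (218,350) to (370,342) in the top view. In the side view its ends are near (745,100) and (783,60).

```bash
cat > h.py <<'E'
from rig import ctrl
import cv2,numpy as np
np.set_printoptions(precision=4,suppress=True)
CI={n:ctrl.camera_info(n) for n in("side","top")}
def ray(n,p):
    c=CI[n];u=cv2.undistortPoints(np.array([[p]],float),c["K"],c["dist"])[0,0]
    R=np.array(c["R"]);d=R.T@np.array([u[0],u[1],1]);return -R.T@c["t"],d/np.linalg.norm(d)
def plane(n,p,z):
    o,d=ray(n,p);return o+d*(z-o[2])/d[2]
def tri(pt,ps):
    A=np.zeros((3,3));b=np.zeros(3)
    rs=[ray("top",pt),ray("side",ps)]
    for o,d in rs:
        M=np.eye(3)-np.outer(d,d);A+=M;b+=M@o
    X=np.linalg.solve(A,b);return X,max(np.linalg.norm((np.eye(3)-np.outer(d,d))@(X-o)) for o,d in rs)
def proj(n,X):
    c=CI[n];return cv2.projectPoints(np.array([X],float),cv2.Rodrigues(np.array(c["R"]))[0],np.array(c["t"],float),c["K"],c["dist"])[0][0,0]
E
cat > m.py <<'E'
from h import *
s=110/400
T=lambda x,y:(205+x*s-.36,115+y*s-.36); S=lambda x,y:(180+(x-400)*s-.36,150+y*s-.36)
for nm,a,b in [("tab",(312,115),(584,103)),("backL",(218,350),(745,100)),("backR",(370,342),(783,60)),
 ("endplate near",(40,222),(568,293)),("endplate far",(33,75),(420,265)),("farwallL",(180,50),(480,140)),("jar",(102,353),(699,310))]:
    print(nm,*tri(T(*a),S(*b)))
P=lambda p,z:plane("top",T(*p),z)[:2]
print("z-plane: backL,R@215",P((218,350),215),P((370,342),215),"endN,F@116",P((36,222),112),P((30,75),112),
 "farL,R@156",P((180,47),156),P((368,40),156),"tab@151",P((312,115),151),"cover corners",P((178,215),116),P((180,62),116),P((366,208),116))
E
python3 m.py
```

```text
tab [622.0844 -64.624  147.9544] 1.961607027376398
backL [420.8895  11.9958 228.2783] 0.7244739696094925
backR [ 430.7205 -109.3787  207.9658] 0.09502181455928606
endplate near [529.3356 164.9593  97.6635] 6.5908775371275
endplate far [663.189  176.3839  99.3645] 0.620396714875351
farwallL [673.7624  46.9013 155.1631] 2.3776261335000437
jar [423.5324 113.1355  72.7405] 0.29106991857422876
z-plane: backL,R@215 [422.1257  12.2113] [ 430.473  -108.7291] endN,F@116 [533.7321 169.7588] [661.2469 177.9653] farL,R@156 [678.3186  47.9875] [ 686.9544 -109.6717] tab@151 [623.3673 -63.6703] cover corners [541.2248  47.9649] [673.7247  48.596 ] [ 549.9167 -112.7601]
```

Working from the measurements:

| Item | Value |
|---|---|
| Loader origin | about (538, -41) |
| Loader yaw | about 0.06 |
| Cover | about 7 mm open |
| Tab and far-wall heights | agree with the text |

I'll keep the fingers shut, align the tool with the loader and go to the right of the tab.

Emit:
arm_command(increments=[{"dr": [0, 0, 0.14], "offset": [0, 0, -0.25], "hand": -1}, {"dr": [0, 0, 0.14], "offset": [0, 0, -0.3], "hand": -1}, {"dr": [0, 0, 0.135], "offset": [0, 0, -0.25], "hand": -1}, {"dr": [0, 0, 0], "offset": [0.15, -0.12, 0], "hand": -1}, {"dr": [0, 0, 0], "offset": [0.267, -0.209, 0], "hand": -1}, {"dr": [0, 0, 0], "offset": [0.267, -0.209, 0], "hand": -1}, {"dr": [0, 0, 0], "offset": [0.267, -0.209, 0], "hand": -1}, {"dr": [0, 0, 0], "offset": [0.267, -0.209, 0], "hand": -1}])

```text
time_s: 0.9
eef_pos: [337.5, -361.8, 300.4]
ee_rot: [-0.0, 1.0, 0.03, -0.0]
force: [-0.2, 0.1, 0.0]
grip_width: -0.002
grip_force: 0.0
```

Emit:
arm_command(increments=[{"dr": [0, 0, 0], "offset": [0.267, -0.209, 0], "hand": -1}, {"dr": [0, 0, 0], "offset": [0.267, -0.209, 0], "hand": -1}, {"dr": [0, 0, 0], "offset": [0.267, -0.209, 0], "hand": -1}, {"dr": [0, 0, 0], "offset": [0.267, -0.209, 0], "hand": -1}, {"dr": [0, 0, 0], "offset": [0.267, -0.209, 0], "hand": -1}, {"dr": [0, 0, 0], "offset": [0.267, -0.209, 0], "hand": -1}, {"dr": [0, 0, 0], "offset": [0.267, -0.209, 0], "hand": -1}, {"dr": [0, 0, 0], "offset": [0.267, -0.209, 0], "hand": -1}])

```text
time_s: 1.7
eef_pos: [581.4, -146.1, 300.2]
ee_rot: [-0.0, 1.0, 0.03, -0.0]
force: [0.4, -0.8, -0.7]
grip_width: -0.003
grip_force: 0.0
```

```bash
cat >> h.py <<'E'
O=np.array([538,-41.5]);yaw=0.06
from scipy.spatial.transform import Rotation as Ro
def where():
    s=ctrl.sense();p=s["eef_pos"];q=s["ee_rot"];c,n=np.cos(yaw),np.sin(yaw)
    R=Ro.from_quat(np.roll(q,-1)).as_matrix();d=p[:2]-O
    print("t",round(s["time_s"],2),"loader xyz",np.array([c*d[0]+n*d[1],-n*d[0]+c*d[1],p[2]]),"tool x yaw",np.arctan2(R[1,0],R[0,0]),"z",R[:,2],"F",s["force"],"w",s["grip_width"])
E
python3 -c "from h import *;where()"
```

```text
t 1.7 loader xyz [  37.0887 -107.0496  300.2188] tool x yaw 0.059932828003682256 z [-0.0007  0.0002 -1.    ] F [ 0.352  -0.7562 -0.7326] w -0.0027209422319626445
```

Emit:
arm_command(increments=[{"dr": [0, 0, 0], "offset": [0.188, -0.133, 0], "hand": -1}, {"dr": [0, 0, 0], "offset": [0.187, -0.133, 0], "hand": -1}, {"dr": [0, 0, 0], "offset": [0, 0, 0.3], "hand": -1}, {"dr": [0, 0, 0], "offset": [0, 0, 0.35], "hand": -1}, {"dr": [0, 0, 0], "offset": [0, 0, 0.35], "hand": -1}, {"dr": [0, 0, 0], "offset": [0, 0, 0.25], "hand": -1}, {"dr": [0, 0, 0], "offset": [0, 0, 0.1], "hand": -1}, {"dr": [0, 0, 0], "offset": [0, 0, 0.08], "hand": -1}])

```text
time_s: 2.5
eef_pos: [623.6, -113.0, 128.7]
ee_rot: [-0.0, 1.0, 0.03, -0.0]
force: [-0.1, 0.2, -0.1]
grip_width: 0.004
grip_force: 0.0
```

Run:
```python
from h import *
where()
a=ctrl.capture("top")[115:225,205:315];b=ctrl.capture("side")[120:230,180:290]
f=lambda x:cv2.resize(x,(400,400),interpolation=cv2.INTER_CUBIC)
cv2.imwrite("pics/c1.png",np.hstack([f(a),f(b)])[:,:,::-1])
```

```text
t 2.5 loader xyz [ 81.1082 -76.5427 128.663 ] tool x yaw 0.05986984812299774 z [-0.0001  0.     -1.    ] F [-0.099   0.1906 -0.101 ] w 0.0038820824442904025
```

View pics/c1.png

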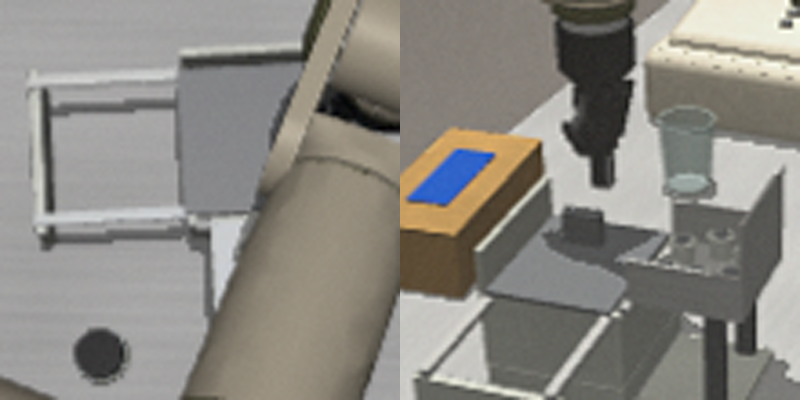

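The side crop shows the finger tips ending near (603,185), beside and behind the tab at (583,225). That looks a little higher than expected, so I'll check the projection.

Run:
```python
from h import *
where();p=ctrl.sense()["eef_pos"]
for dz in(0,10,20):
  q=proj("side",p+[0,0,dz]);print(dz,q,(q-[180,120])/.275+[400,0])
a=ctrl.capture("side")
cv2.imwrite("pics/c2.png",cv2.resize(a[150:200,205:265],(720,600),interpolation=cv2.INTER_CUBIC)[:,:,::-1])
print(proj("side",[622,-64,151]))
```

```text
t 2.6 loader xyz [ 81.0745 -76.5556 128.9359] tool x yaw 0.05983259988869245 z [-0.0002  0.0001 -1.    ] F [ 0.2986 -0.1898 -0.3511] w -0.0009713005227120471
0 [235.6495 176.5626] [602.3618 205.6823]
10 [235.5114 174.1395] [601.8596 196.871 ]
20 [235.3725 171.701 ] [601.3546 188.0037]
[229.5795 177.2377]
```

View pics/c2.png

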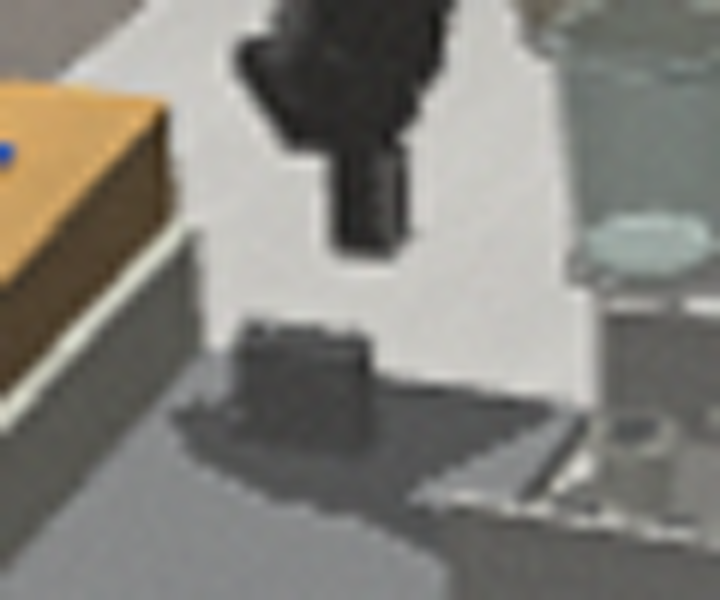

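The tips appear about 20 mm above the reported TCP, so I'll allow for that. Lowering by 8 mm is safe either way. Then I'll approach the tab and start pushing.

Emit:
arm_command(increments=[{"dr": [0, 0, 0], "offset": [0, 0, 0.065], "hand": -1}, {"dr": [0, 0, 0], "offset": [0, -0.08, 0], "hand": -1}, {"dr": [0, 0, 0], "offset": [0, -0.08, 0], "hand": -1}, {"dr": [0, 0, 0], "offset": [0, -0.04, 0], "hand": -1}, {"dr": [0, 0, 0], "offset": [0, -0.04, 0], "hand": -1}, {"dr": [0, 0, 0], "offset": [0, -0.04, 0], "hand": -1}, {"dr": [0, 0, 0], "offset": [0, -0.04, 0], "hand": -1}])

```text
time_s: 3.35
eef_pos: [621.2, -74.6, 121.4]
ee_rot: [0.0, 1.0, 0.03, 0.0]
force: [-0.5, -1.8, 0.1]
grip_width: -0.0
grip_force: 0.8
```

Run:
```python
from h import *
where();p=ctrl.sense()["eef_pos"]
q=proj("side",p);print((q-[205,150])*12)
a=ctrl.capture("side")
cv2.imwrite("pics/c3.png",cv2.resize(a[150:200,205:265],(720,600),interpolation=cv2.INTER_CUBIC)[:,:,::-1])
```

```text
t 3.35 loader xyz [ 81.0912 -37.9878 121.3985] tool x yaw 0.0598559233495376 z [ 0.0004 -0.0006 -1.    ] F [-0.5404 -1.8096  0.1011] w -0.0003450945448676448
[318.96   398.9527]
```

View pics/c3.png

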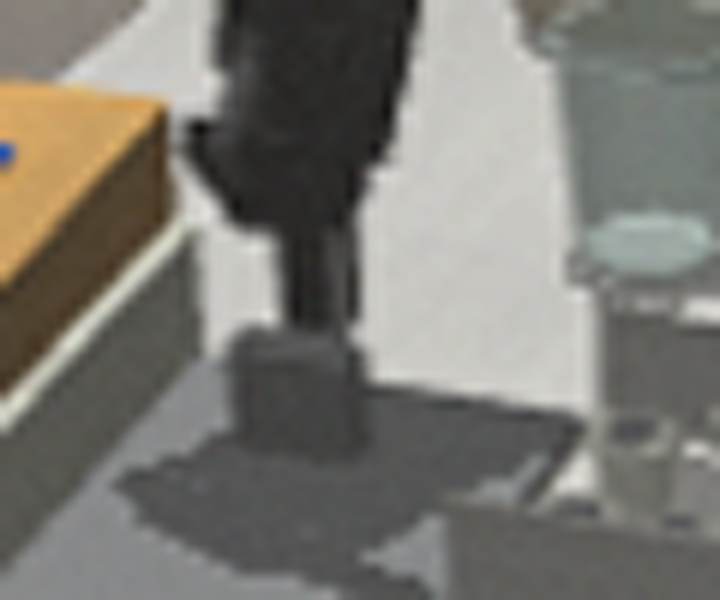

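The fingers meet the tab with 1.8 N on them, which matches the cover's friction. I'll push it open.

Emit:
arm_command(increments=[{"dr": [0, 0, 0], "offset": [0, -0.07, 0], "hand": -1}, {"dr": [0, 0, 0], "offset": [0, -0.1, 0], "hand": -1}, {"dr": [0, 0, 0], "offset": [0, -0.12, 0], "hand": -1}, {"dr": [0, 0, 0], "offset": [0, -0.12, 0], "hand": -1}, {"dr": [0, 0, 0], "offset": [0, -0.12, 0], "hand": -1}, {"dr": [0, 0, 0], "offset": [0, -0.1, 0], "hand": -1}, {"dr": [0, 0, 0], "offset": [0, -0.08, 0], "hand": -1}, {"dr": [0, 0, 0], "offset": [0, -0.06, 0], "hand": -1}])

```text
time_s: 4.2
eef_pos: [615.5, 18.6, 121.1]
ee_rot: [-0.0, 1.0, 0.03, -0.0]
force: [-1.2, -1.7, -0.2]
grip_width: 0.002
grip_force: 0.8
```

Emit:
arm_command(increments=[{"dr": [0, 0, 0], "offset": [0, -0.04, 0], "hand": -1}, {"dr": [0, 0, 0], "offset": [0, -0.04, 0], "hand": -1}, {"dr": [0, 0, 0], "offset": [0, -0.03, 0], "hand": -1}, {"dr": [0, 0, 0], "offset": [0, -0.02, 0], "hand": -1}])

```text
time_s: 4.6
eef_pos: [614.7, 33.3, 121.1]
ee_rot: [-0.0, 1.0, 0.03, -0.0]
force: [-1.3, -1.1, 0.0]
grip_width: 0.002
grip_force: 0.8
```

```bash
python3 -c "from h import *;where()"
```

```text
t 4.6 loader xyz [ 81.0064  70.038  121.1258] tool x yaw 0.05967910518500881 z [-0.0002  0.     -1.    ] F [-1.2781 -1.1414  0.0285] w 0.002445822297477275
```

Not at the stop yet, so I'll creep on.

Emit:
arm_command(increments=[{"dr": [0, 0, 0], "offset": [0, -0.025, 0], "hand": -1}, {"dr": [0, 0, 0], "offset": [0, -0.025, 0], "hand": -1}, {"dr": [0, 0, 0], "offset": [0, -0.02, 0], "hand": -1}])

```text
time_s: 4.9
eef_pos: [614.2, 41.7, 121.1]
ee_rot: [0.0, 1.0, 0.03, -0.0]
force: [-1.4, -1.9, -1.3]
grip_width: -0.002
grip_force: 0.8
```

Emit:
arm_command(increments=[{"dr": [0, 0, 0], "offset": [0, -0.012, 0], "hand": -1}, {"dr": [0, 0, 0], "offset": [0, -0.012, 0], "hand": -1}])

```text
time_s: 5.1
eef_pos: [614.0, 44.5, 121.2]
ee_rot: [-0.0, 1.0, 0.03, -0.0]
force: [-0.5, -1.7, -1.0]
grip_width: -0.003
grip_force: 0.8
```

Emit:
arm_command(increments=[{"dr": [0, 0, 0], "offset": [0, -0.012, 0], "hand": -1}, {"dr": [0, 0, 0], "offset": [0, -0.01, 0], "hand": -1}])

```text
time_s: 5.3
eef_pos: [613.9, 45.9, 121.2]
ee_rot: [0.001, 1.0, 0.03, -0.0]
force: [-1.1, -10.0, -2.0]
grip_width: -0.001
grip_force: 5.2
```

Emit:
arm_command(increments=[{"dr": [0, 0, 0], "offset": [0, -0.01, 0], "hand": -1}, {"dr": [0, 0, 0], "offset": [0, -0.01, 0], "hand": -1}])

```text
time_s: 5.5
eef_pos: [613.9, 46.2, 121.2]
ee_rot: [0.003, 1.0, 0.03, -0.0]
force: [-1.6, -19.5, -1.2]
grip_width: 0.002
grip_force: 9.9
```

Emit:
arm_command(increments=[{"dr": [0, 0, 0], "offset": [0, -0.01, 0], "hand": -1}, {"dr": [0, 0, 0], "offset": [0, 0, 0], "hand": -1}])

```text
time_s: 5.7
eef_pos: [614.0, 46.2, 121.2]
ee_rot: [0.004, 1.0, 0.029, -0.0]
force: [-0.5, -21.6, -1.6]
grip_width: 0.001
grip_force: 10.6
```

The cover is at its stop, with 21 N at the limit and loader y about 83. I'll back off, lift, and go round behind the tray.

Emit:
arm_command(increments=[{"dr": [0, 0, 0], "offset": [0, 0.06, 0], "hand": -1}, {"dr": [0, 0, 0], "offset": [0, 0.06, -0.1], "hand": -1}, {"dr": [0, 0, 0], "offset": [0, 0, -0.36], "hand": -1}, {"dr": [0, 0, 0], "offset": [0, 0, -0.36], "hand": -1}, {"dr": [0, 0, 0], "offset": [0, 0, -0.36], "hand": -1}, {"dr": [0, 0, 0], "offset": [-0.3, 0.09, 0], "hand": -1}, {"dr": [0, 0, 0], "offset": [-0.32, 0.1, 0], "hand": -1}, {"dr": [0, 0, 0], "offset": [-0.32, 0.1, 0], "hand": -1}])

```text
time_s: 6.5
eef_pos: [502.8, -5.2, 263.8]
ee_rot: [-0.0, 1.0, 0.03, 0.001]
force: [-0.0, 0.3, 0.7]
grip_width: -0.001
grip_force: 0.0
```

Emit:
arm_command(increments=[{"dr": [0, 0, 0], "offset": [-0.32, 0.1, 0], "hand": -1}, {"dr": [0, 0, 0], "offset": [-0.32, 0.1, 0], "hand": -1}, {"dr": [0, 0, 0], "offset": [-0.28, 0.08, 0], "hand": -1}, {"dr": [0, 0, 0], "offset": [0, 0, 0], "hand": -1}])

```text
time_s: 6.9
eef_pos: [393.7, -45.7, 264.2]
ee_rot: [0.0, 1.0, 0.029, 0.001]
force: [0.4, 0.2, 0.9]
grip_width: 0.003
grip_force: 0.0
```

```bash
python3 -c "from h import *;where()"
```

```text
t 6.9 loader xyz [-144.3016    4.4163  264.2434] tool x yaw 0.05822566948260867 z [ 0.0023 -0.0007 -1.    ] F [0.3654 0.1964 0.8515] w 0.002739107639300821
```

Emit:
arm_command(increments=[{"dr": [0, 0, 0], "offset": [0, 0.035, 0.1], "hand": -1}, {"dr": [0, 0, 0], "offset": [0, 0, 0.25], "hand": -1}, {"dr": [0, 0, 0], "offset": [0, 0, 0.2], "hand": -1}, {"dr": [0, 0, 0], "offset": [0, 0, 0.1], "hand": -1}, {"dr": [0, 0, 0], "offset": [0, 0, 0.05], "hand": -1}])

```text
time_s: 7.4
eef_pos: [396.4, -49.2, 178.5]
ee_rot: [-0.0, 1.0, 0.03, -0.0]
force: [0.6, 1.7, 0.1]
grip_width: -0.002
grip_force: 0.0
```

Run:
```python
from h import *
where();p=ctrl.sense()["eef_pos"]
q=proj("side",p);print((q-[195,130])*6)
a=ctrl.capture("side")
cv2.imwrite("pics/c4.png",cv2.resize(a[130:230,195:315],(720,600),interpolation=cv2.INTER_CUBIC)[:,:,::-1])
```

```text
t 7.4 loader xyz [-141.8397    0.774   178.5265] tool x yaw 0.06012130954979742 z [-0.0001  0.0007 -1.    ] F [0.6477 1.6749 0.117 ] w -0.0022573811601009426
[559.3102 321.159 ]
```

View pics/c4.png

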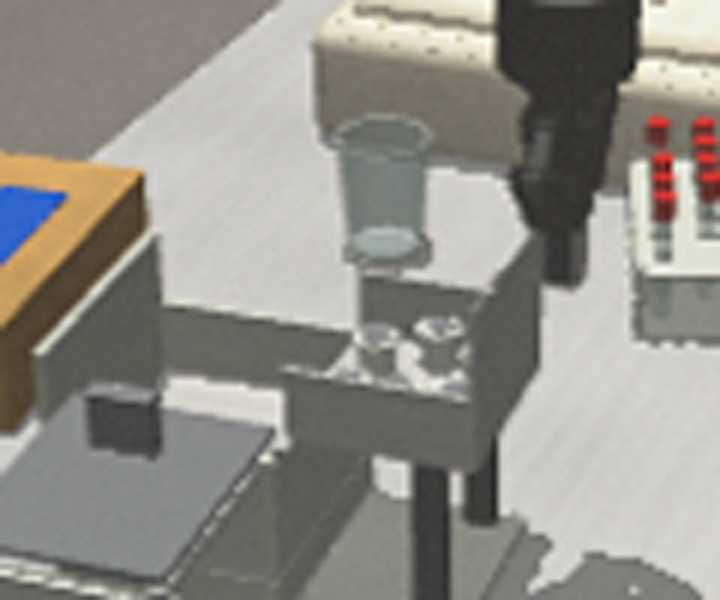

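In the side view the tips, at (562,287), sit just behind the plate. They are about 20 mm above the reported TCP again, so the contact height is roughly 83 mm over the hinge. Approaching contact slowly.

Emit:
arm_command(increments=[{"dr": [0, 0, 0], "offset": [0.05, 0, 0], "hand": -1}, {"dr": [0, 0, 0], "offset": [0.05, 0, 0], "hand": -1}, {"dr": [0, 0, 0], "offset": [0.02, 0, 0], "hand": -1}])

```text
time_s: 7.75
eef_pos: [411.5, -48.8, 179.4]
ee_rot: [0.0, 1.0, 0.03, 0.001]
force: [-0.3, -0.0, -0.4]
grip_width: -0.002
grip_force: 0.0
```

Emit:
arm_command(increments=[{"dr": [0, 0, 0], "offset": [0.015, 0, 0], "hand": -1}, {"dr": [0, 0, 0], "offset": [0.015, 0, 0], "hand": -1}])

```text
time_s: 7.95
eef_pos: [414.2, -48.5, 178.9]
ee_rot: [0.0, 1.0, 0.03, 0.0]
force: [-0.1, -0.6, -0.1]
grip_width: 0.001
grip_force: 0.0
```

Emit:
arm_command(increments=[{"dr": [0, 0, 0], "offset": [0.015, 0, 0], "hand": -1}, {"dr": [0, 0, 0], "offset": [0.015, 0, 0], "hand": -1}])

```text
time_s: 8.15
eef_pos: [416.8, -48.2, 178.7]
ee_rot: [-0.0, 1.0, 0.03, -0.001]
force: [-6.6, -1.2, 1.2]
grip_width: -0.001
grip_force: 3.4
```

```bash
python3 -c "from h import *;where()"
```

```text
t 8.15 loader xyz [-121.3954    0.6141  178.6602] tool x yaw 0.06004810181104921 z [-0.0026  0.0002 -1.    ] F [-6.6426 -1.1841  1.1555] w -0.0005204748954904736
```

Contact, at about 6 N. Next I'll compute the arc of steps for a constant contact point on the plate.

Run:
```python
import numpy as np
h=83.5;t=np.arange(0,41)*0.036
x=-112*np.cos(t)+h*np.sin(t);z=112*np.sin(t)+h*np.cos(t)
for k in range(0,40,2): print(k,round(t[k],2),np.round((x[k+2]-x[k])/240,4),np.round(-(z[k+2]-z[k])/240,4),"at",np.round([x[k]-10.5-112*0,z[k]+95],1))
```

```text
0 0.0 0.0262 -0.0327 at [-122.5  178.5]
2 0.07 0.0285 -0.0307 at [-116.2  186.3]
4 0.14 0.0307 -0.0286 at [-109.4  193.7]
6 0.22 0.0326 -0.0263 at [-102.   200.6]
8 0.29 0.0344 -0.0239 at [-94.2 206.9]
10 0.36 0.0361 -0.0213 at [-85.9 212.6]
12 0.43 0.0375 -0.0187 at [-77.3 217.7]
14 0.5 0.0388 -0.0159 at [-68.2 222.2]
16 0.58 0.0398 -0.0131 at [-58.9 226. ]
18 0.65 0.0406 -0.0102 at [-49.4 229.2]
20 0.72 0.0413 -0.0073 at [-39.6 231.6]
22 0.79 0.0417 -0.0043 at [-29.7 233.4]
24 0.86 0.0419 -0.0013 at [-19.7 234.4]
26 0.94 0.0419 0.0018 at [ -9.7 234.7]
28 1.01 0.0416 0.0048 at [  0.4 234.3]
30 1.08 0.0412 0.0077 at [ 10.4 233.1]
32 1.15 0.0405 0.0107 at [ 20.2 231.3]
34 1.22 0.0396 0.0136 at [ 30.  228.7]
36 1.3 0.0386 0.0164 at [ 39.5 225.5]
38 1.37 0.0373 0.0191 at [ 48.7 221.5]
```

Emit:
arm_command(increments=[{"dr": [0, 0, 0], "offset": [0.026, 0, -0.033], "hand": -1}, {"dr": [0, 0, 0], "offset": [0.026, 0, -0.033], "hand": -1}, {"dr": [0, 0, 0], "offset": [0.028, 0, -0.031], "hand": -1}, {"dr": [0, 0, 0], "offset": [0.029, 0, -0.031], "hand": -1}, {"dr": [0, 0, 0], "offset": [0.031, 0, -0.029], "hand": -1}, {"dr": [0, 0, 0], "offset": [0.031, 0, -0.028], "hand": -1}, {"dr": [0, 0, 0], "offset": [0.033, 0, -0.026], "hand": -1}, {"dr": [0, 0, 0], "offset": [0.033, 0, -0.026], "hand": -1}])

```text
time_s: 8.95
eef_pos: [446.4, -46.6, 207.5]
ee_rot: [0.0, 1.0, 0.03, 0.0]
force: [-2.1, -0.3, -0.6]
grip_width: -0.004
grip_force: 1.2
```

```bash
python3 -c "from h import *;where()"
```

```text
t 8.95 loader xyz [-91.7876   0.4476 207.5139] tool x yaw 0.05986210258782383 z [ 0. -0. -1.] F [-2.1258 -0.2561 -0.6131] w -0.003633044770784313
```

On the arc as planned, with light contact of about 2 N. Continuing steadily.

Emit:
arm_command(increments=[{"dr": [0, 0, 0], "offset": [0.034, 0, -0.024], "hand": -1}, {"dr": [0, 0, 0], "offset": [0.035, 0, -0.024], "hand": -1}, {"dr": [0, 0, 0], "offset": [0.036, 0, -0.021], "hand": -1}, {"dr": [0, 0, 0], "offset": [0.036, 0, -0.021], "hand": -1}, {"dr": [0, 0, 0], "offset": [0.038, 0, -0.019], "hand": -1}, {"dr": [0, 0, 0], "offset": [0.038, 0, -0.018], "hand": -1}, {"dr": [0, 0, 0], "offset": [0.039, 0, -0.016], "hand": -1}, {"dr": [0, 0, 0], "offset": [0.039, 0, -0.016], "hand": -1}])

```text
time_s: 9.75
eef_pos: [481.8, -44.4, 226.5]
ee_rot: [-0.0, 1.0, 0.03, 0.0]
force: [-2.1, -0.8, 0.0]
grip_width: -0.004
grip_force: 1.1
```

Emit:
arm_command(increments=[{"dr": [0, 0, 0], "offset": [0.04, 0, -0.013], "hand": -1}, {"dr": [0, 0, 0], "offset": [0.04, 0, -0.013], "hand": -1}, {"dr": [0, 0, 0], "offset": [0.041, 0, -0.01], "hand": -1}, {"dr": [0, 0, 0], "offset": [0.041, 0, -0.01], "hand": -1}, {"dr": [0, 0, 0], "offset": [0.041, 0, -0.007], "hand": -1}, {"dr": [0, 0, 0], "offset": [0.041, 0, -0.007], "hand": -1}, {"dr": [0, 0, 0], "offset": [0.042, 0, -0.004], "hand": -1}, {"dr": [0, 0, 0], "offset": [0.042, 0, -0.004], "hand": -1}])

```text
time_s: 10.55
eef_pos: [521.1, -42.0, 234.6]
ee_rot: [-0.0, 1.0, 0.03, 0.0]
force: [-2.0, 0.6, 0.5]
grip_width: -0.001
grip_force: 1.0
```

```bash
python3 -c "from h import *;where()"
```

```text
t 10.55 loader xyz [-16.9116   0.4816 234.5613] tool x yaw 0.059896809977010676 z [ 0.0002  0.     -1.    ] F [-2.0193  0.62    0.5403] w -0.0007408400411426076
```

Emit:
arm_command(increments=[{"dr": [0, 0, 0], "offset": [0.042, 0, -0.001], "hand": -1}, {"dr": [0, 0, 0], "offset": [0.042, 0, -0.001], "hand": -1}, {"dr": [0, 0, 0], "offset": [0.042, 0, 0.002], "hand": -1}, {"dr": [0, 0, 0], "offset": [0.042, 0, 0.002], "hand": -1}, {"dr": [0, 0, 0], "offset": [0.042, 0, 0.005], "hand": -1}, {"dr": [0, 0, 0], "offset": [0.042, 0, 0.005], "hand": -1}, {"dr": [0, 0, 0], "offset": [0.041, 0, 0.008], "hand": -1}, {"dr": [0, 0, 0], "offset": [0.041, 0, 0.008], "hand": -1}])

```text
time_s: 11.35
eef_pos: [561.3, -39.8, 231.3]
ee_rot: [0.0, 1.0, 0.03, 0.0]
force: [-0.5, 0.5, 4.7]
grip_width: -0.001
grip_force: 2.3
```

Emit:
arm_command(increments=[{"dr": [0, 0, 0], "offset": [0.04, 0, 0.011], "hand": -1}, {"dr": [0, 0, 0], "offset": [0.04, 0, 0.011], "hand": -1}, {"dr": [0, 0, 0], "offset": [0.04, 0, 0.014], "hand": -1}, {"dr": [0, 0, 0], "offset": [0.04, 0, 0.014], "hand": -1}, {"dr": [0, 0, 0], "offset": [0.039, 0, 0.016], "hand": -1}, {"dr": [0, 0, 0], "offset": [0.02, 0, 0.008], "hand": -1}])

```text
time_s: 11.95
eef_pos: [587.5, -38.2, 222.1]
ee_rot: [0.0, 1.0, 0.03, 0.0]
force: [0.2, 0.3, 5.0]
grip_width: 0.001
grip_force: 2.3
```

Run:
```python
from h import *
where();p=ctrl.sense()["eef_pos"]
a=ctrl.capture("side");b=ctrl.capture("top")[110:220,210:320]
cv2.imwrite("pics/c5.png",np.hstack([cv2.resize(x,(400,400),interpolation=cv2.INTER_CUBIC) for x in(a[130:240,185:295],b)])[:,:,::-1])
```

```text
t 11.95 loader xyz [ 49.6446   0.2833 222.138 ] tool x yaw 0.059869193583087135 z [ 0.0008 -0.0003 -1.    ] F [0.1687 0.3432 4.9728] w 0.0009091942437508403
```

View pics/c5.png

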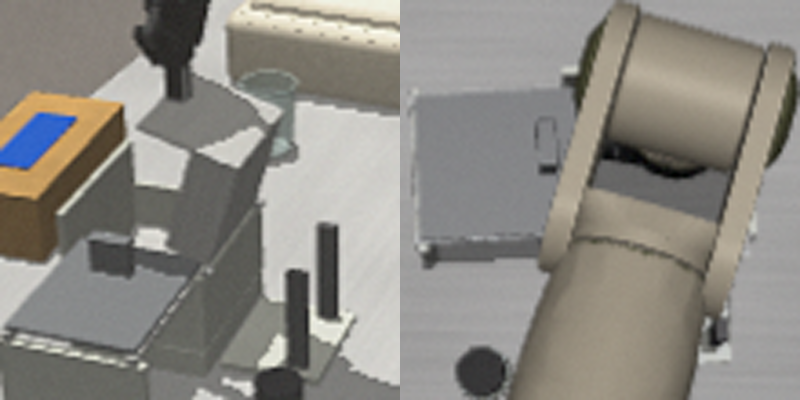

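The tray is nearly vertical, and something white shows at about (152,238) by the mouth. I'll go on to the stop and wait for the cups to settle.

Emit:
arm_command(increments=[{"dr": [0, 0, 0], "offset": [0.03, 0, 0.016], "hand": -1}, {"dr": [0, 0, 0], "offset": [0.03, 0, 0.016], "hand": -1}, {"dr": [0, 0, 0], "offset": [0.012, 0, 0.01], "hand": -1}, {"dr": [0, 0, 0], "offset": [0, 0, 0], "hand": -1}])

```text
time_s: 12.45
eef_pos: [595.6, -37.6, 216.9]
ee_rot: [-0.0, 1.0, 0.03, -0.0]
force: [0.0, 0.2, 5.1]
grip_width: -0.003
grip_force: 1.9
```

Emit:
arm_command(increments=[{"dr": [0, 0, 0], "offset": [0, 0, 0.01], "hand": -1}, {"dr": [0, 0, 0], "offset": [0, 0, 0.01], "hand": -1}, {"dr": [0, 0, 0], "offset": [0, 0, 0], "hand": -1}])

```text
time_s: 12.75
eef_pos: [595.4, -37.6, 214.8]
ee_rot: [0.0, 1.0, 0.03, 0.0]
force: [0.5, 0.2, 4.1]
grip_width: 0.002
grip_force: 1.9
```

Run:
```python
from h import *
where()
a=ctrl.capture("side")
cv2.imwrite("pics/c6.png",cv2.resize(a[160:220,195:270],(750,600),interpolation=cv2.INTER_CUBIC)[:,:,::-1])
```

```text
t 12.75 loader xyz [ 57.5555   0.4299 214.763 ] tool x yaw 0.0598240067793937 z [ 0. -0. -1.] F [0.5218 0.1944 4.0621] w 0.002493087255370442
```

View pics/c6.png

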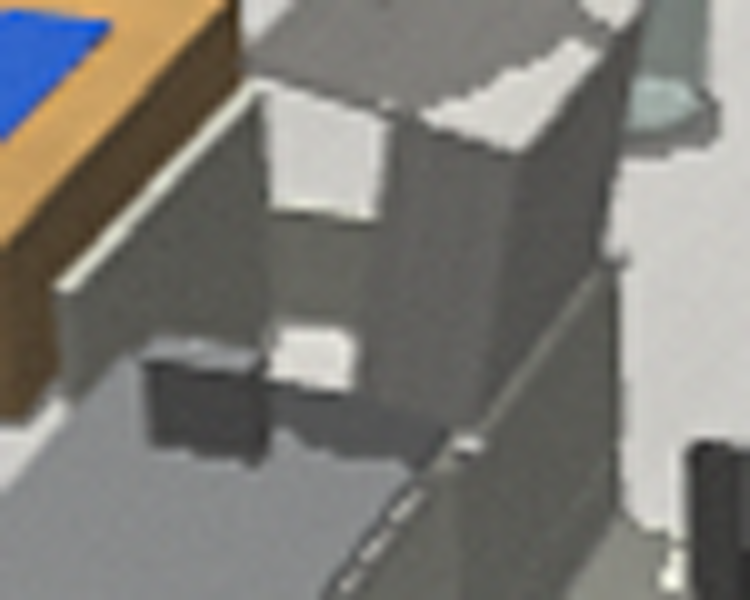

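The white patch was only bench seen through a gap, so there is no stray cup. I'll press lightly on to the stop and wait a moment for the cups.

Emit:
arm_command(increments=[{"dr": [0, 0, 0], "offset": [0, 0, 0.012], "hand": -1}, {"dr": [0, 0, 0], "offset": [0, 0, 0.012], "hand": -1}, {"dr": [0, 0, 0], "offset": [0, 0, 0], "hand": -1}])

```text
time_s: 13.1
eef_pos: [595.5, -37.6, 212.0]
ee_rot: [0.0, 1.0, 0.03, 0.0]
force: [1.6, 0.1, 4.5]
grip_width: -0.001
grip_force: 2.1
```

Emit:
arm_command(increments=[{"dr": [0, 0, 0], "offset": [0, 0, 0.012], "hand": -1}, {"dr": [0, 0, 0], "offset": [0, 0, 0.012], "hand": -1}, {"dr": [0, 0, 0], "offset": [0, 0, 0], "hand": -1}])

```text
time_s: 13.4
eef_pos: [595.6, -37.6, 209.2]
ee_rot: [0.0, 1.0, 0.03, 0.0]
force: [1.1, 0.2, 5.5]
grip_width: 0.002
grip_force: 2.3
```

```bash
python3 -c "from h import *;where()"
```

```text
t 13.4 loader xyz [ 57.7531   0.398  209.1673] tool x yaw 0.05980547373000152 z [ 0.0006 -0.0001 -1.    ] F [1.1464 0.2292 5.4955] w 0.001874250391762353
```

Emit:
arm_command(increments=[{"dr": [0, 0, 0], "offset": [0, 0, 0.012], "hand": -1}, {"dr": [0, 0, 0], "offset": [0, 0, 0.012], "hand": -1}, {"dr": [0, 0, 0], "offset": [0, 0, 0], "hand": -1}])

```text
time_s: 13.7
eef_pos: [596.7, -37.6, 208.1]
ee_rot: [0.0, 1.0, 0.03, 0.003]
force: [3.0, 1.1, 13.4]
grip_width: -0.0
grip_force: 6.4
```

Emit:
arm_command(increments=[{"dr": [0, 0, 0], "offset": [0, 0, 0.012], "hand": -1}, {"dr": [0, 0, 0], "offset": [0, 0, 0.0], "hand": -1}])

```text
time_s: 13.9
eef_pos: [597.3, -37.6, 207.7]
ee_rot: [0.001, 1.0, 0.03, 0.004]
force: [3.2, 2.2, 18.1]
grip_width: 0.001
grip_force: 8.7
```

Run:
```python
from h import *
where()
a=ctrl.capture("side")
cv2.imwrite("pics/c7.png",cv2.resize(a[140:220,190:290],(750,600),interpolation=cv2.INTER_CUBIC)[:,:,::-1])
```

```text
t 13.9 loader xyz [ 59.4302   0.3058 207.734 ] tool x yaw 0.06005047474283412 z [ 0.0076 -0.001  -1.    ] F [ 3.1845  2.1508 18.0992] w 0.0009462820520115398
```

View pics/c7.png

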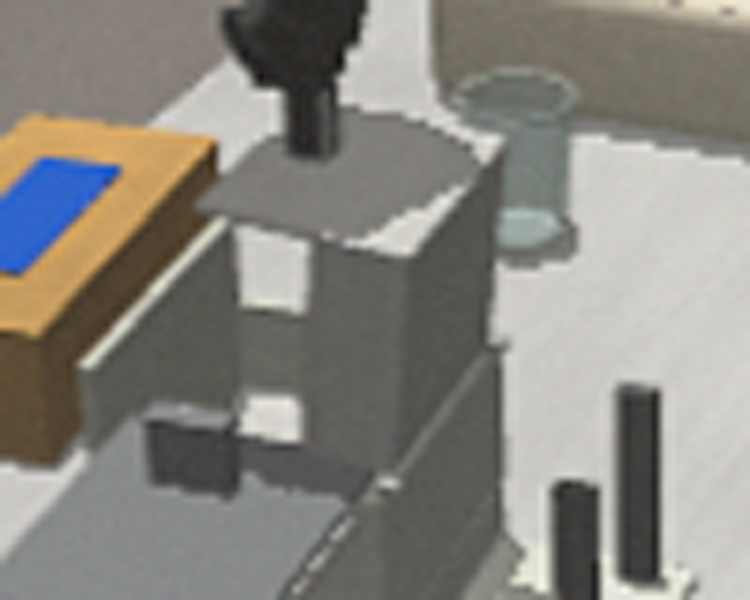

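The stop is reached, with force rising to 18 N, and the tray is fully tipped. Next comes the return arc.

Run:
```python
import numpy as np
h=84;t=np.r_[np.arange(1.45,0.25,-0.032),np.linspace(.25,-.02,17)]
x=-112*np.cos(t)+h*np.sin(t);z=112*np.sin(t)+h*np.cos(t)
print(len(t))
for k in range(0,len(t)-2,2): print(k,round(t[k],2),np.round((x[k+2]-x[k])/240,3),np.round(-(z[k+2]-z[k])/240,3),"at",np.round([x[k]-10.5,z[k]+88],1))
```

```text
55
0 1.45 -0.033 -0.018 at [ 59.4 209.3]
2 1.39 -0.034 -0.015 at [ 51.5 213.5]
4 1.32 -0.035 -0.013 at [ 43.3 217.2]
6 1.26 -0.036 -0.011 at [ 35.  220.4]
8 1.19 -0.036 -0.009 at [ 26.4 223.1]
10 1.13 -0.037 -0.006 at [ 17.7 225.1]
12 1.07 -0.037 -0.004 at [  8.9 226.7]
14 1.0 -0.037 -0.002 at [-1.000e-01  2.276e+02]
16 0.94 -0.037 0.001 at [ -9. 228.]
18 0.87 -0.037 0.003 at [-18.  227.8]
20 0.81 -0.037 0.006 at [-26.9 227. ]
22 0.75 -0.036 0.008 at [-35.7 225.7]
24 0.68 -0.036 0.01 at [-44.5 223.8]
26 0.62 -0.035 0.012 at [-53.1 221.4]
28 0.55 -0.034 0.015 at [-61.6 218.4]
30 0.49 -0.033 0.017 at [-69.8 214.8]
32 0.43 -0.032 0.019 at [-77.8 210.8]
34 0.36 -0.031 0.021 at [-85.5 206.2]
36 0.3 -0.022 0.017 at [-92.9 201.2]
38 0.25 -0.015 0.013 at [-98.2 197.1]
40 0.22 -0.015 0.013 at [-101.9  194.1]
42 0.18 -0.014 0.014 at [-105.4  190.9]
44 0.15 -0.014 0.014 at [-108.8  187.7]
46 0.12 -0.013 0.015 at [-112.1  184.3]
48 0.08 -0.013 0.015 at [-115.3  180.8]
50 0.05 -0.012 0.015 at [-118.4  177.2]
52 0.01 -0.012 0.016 at [-121.3  173.5]
```

Emit:
arm_command(increments=[{"dr": [0, 0, 0], "offset": [0, 0, -0.02], "hand": -1}, {"dr": [0, 0, 0], "offset": [-0.02, 0, -0.017], "hand": -1}, {"dr": [0, 0, 0], "offset": [-0.033, 0, -0.018], "hand": -1}, {"dr": [0, 0, 0], "offset": [-0.034, 0, -0.016], "hand": -1}, {"dr": [0, 0, 0], "offset": [-0.034, 0, -0.015], "hand": -1}, {"dr": [0, 0, 0], "offset": [-0.035, 0, -0.013], "hand": -1}, {"dr": [0, 0, 0], "offset": [-0.035, 0, -0.013], "hand": -1}, {"dr": [0, 0, 0], "offset": [-0.036, 0, -0.011], "hand": -1}])

```text
time_s: 14.75
eef_pos: [568.0, -39.4, 219.6]
ee_rot: [0.0, 1.0, 0.03, -0.0]
force: [0.2, -0.7, 5.1]
grip_width: -0.002
grip_force: 2.3
```

```bash
python3 -c "from h import *;where()"
```

```text
t 14.75 loader xyz [ 30.0472   0.2654 219.6131] tool x yaw 0.059730567586201926 z [-0.0001 -0.0003 -1.    ] F [ 0.2258 -0.6791  5.1248] w -0.0018567587331496443
```

The tray is following in contact at 5 N. Continuing.

Emit:
arm_command(increments=[{"dr": [0, 0, 0], "offset": [-0.036, 0, -0.011], "hand": -1}, {"dr": [0, 0, 0], "offset": [-0.036, 0, -0.01], "hand": -1}, {"dr": [0, 0, 0], "offset": [-0.037, 0, -0.008], "hand": -1}, {"dr": [0, 0, 0], "offset": [-0.037, 0, -0.006], "hand": -1}, {"dr": [0, 0, 0], "offset": [-0.037, 0, -0.005], "hand": -1}, {"dr": [0, 0, 0], "offset": [-0.037, 0, -0.004], "hand": -1}, {"dr": [0, 0, 0], "offset": [-0.037, 0, -0.003], "hand": -1}, {"dr": [0, 0, 0], "offset": [-0.037, 0, -0.001], "hand": -1}])

```text
time_s: 15.55
eef_pos: [532.6, -41.2, 225.1]
ee_rot: [-0.0, 1.0, 0.03, -0.0]
force: [-2.3, 0.6, 1.9]
grip_width: 0.001
grip_force: 0.9
```

Emit:
arm_command(increments=[{"dr": [0, 0, 0], "offset": [-0.037, 0, 0.001], "hand": -1}, {"dr": [0, 0, 0], "offset": [-0.037, 0, 0.002], "hand": -1}, {"dr": [0, 0, 0], "offset": [-0.037, 0, 0.003], "hand": -1}, {"dr": [0, 0, 0], "offset": [-0.037, 0, 0.004], "hand": -1}, {"dr": [0, 0, 0], "offset": [-0.037, 0, 0.006], "hand": -1}, {"dr": [0, 0, 0], "offset": [-0.036, 0, 0.007], "hand": -1}, {"dr": [0, 0, 0], "offset": [-0.036, 0, 0.008], "hand": -1}, {"dr": [0, 0, 0], "offset": [-0.036, 0, 0.01], "hand": -1}])

```text
time_s: 16.35
eef_pos: [497.8, -43.6, 220.9]
ee_rot: [0.0, 1.0, 0.03, 0.001]
force: [-3.7, -0.4, 7.6]
grip_width: 0.0
grip_force: 3.5
```

```bash
python3 -c "from h import *;where()"
```

```text
t 16.35 loader xyz [-40.2521   0.3143 220.9058] tool x yaw 0.059846974448166286 z [ 0.001  -0.0005 -1.    ] F [-3.7105 -0.4457  7.6021] w 0.00021320291150551038
```

Emit:
arm_command(increments=[{"dr": [0, 0, 0], "offset": [-0.036, 0, 0.004], "hand": -1}, {"dr": [0, 0, 0], "offset": [-0.035, 0, 0.005], "hand": -1}, {"dr": [0, 0, 0], "offset": [-0.035, 0, 0.006], "hand": -1}])

```text
time_s: 16.65
eef_pos: [484.8, -44.2, 218.1]
ee_rot: [-0.0, 1.0, 0.03, -0.0]
force: [-1.8, -0.3, 0.7]
grip_width: -0.001
grip_force: 1.0
```

Run:
```python
from h import *
where()
a=ctrl.capture("side")
cv2.imwrite("pics/c8.png",cv2.resize(a[140:220,190:290],(750,600),interpolation=cv2.INTER_CUBIC)[:,:,::-1])
```

```text
t 16.65 loader xyz [-53.3119   0.5364 218.1009] tool x yaw 0.0598834675605791 z [-0.0008  0.0003 -1.    ] F [-1.7626 -0.2804  0.7277] w -0.0012538689459177209
```

View pics/c8.png

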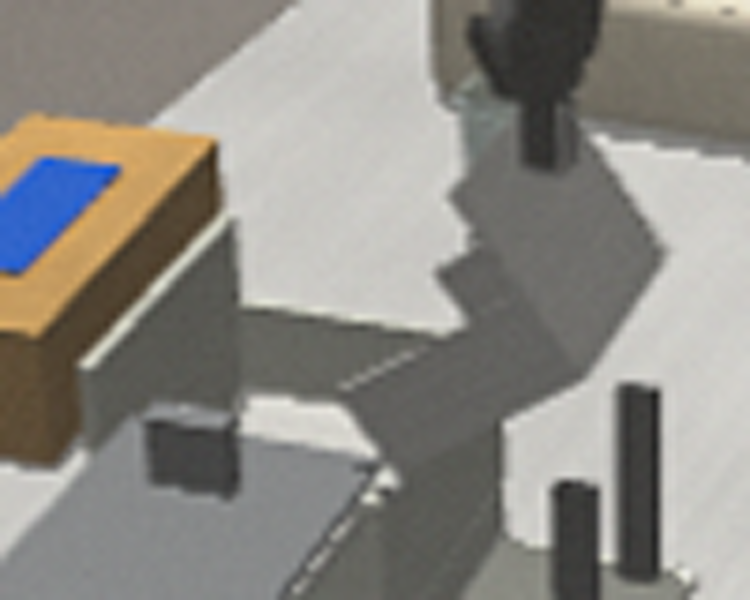

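The tray is resting on the fingertips and coming down in contact, with 1.9 N on them. I've now viewed one picture more than the limit of 10, so from here I'll use only numbers.

Emit:
arm_command(increments=[{"dr": [0, 0, 0], "offset": [-0.034, 0, 0.012], "hand": -1}, {"dr": [0, 0, 0], "offset": [-0.034, 0, 0.013], "hand": -1}, {"dr": [0, 0, 0], "offset": [-0.034, 0, 0.014], "hand": -1}, {"dr": [0, 0, 0], "offset": [-0.033, 0, 0.016], "hand": -1}, {"dr": [0, 0, 0], "offset": [-0.032, 0, 0.018], "hand": -1}, {"dr": [0, 0, 0], "offset": [-0.032, 0, 0.019], "hand": -1}, {"dr": [0, 0, 0], "offset": [-0.031, 0, 0.02], "hand": -1}, {"dr": [0, 0, 0], "offset": [-0.03, 0, 0.02], "hand": -1}])

```text
time_s: 17.5
eef_pos: [453.6, -46.2, 202.8]
ee_rot: [0.0, 1.0, 0.03, -0.0]
force: [-6.5, 0.3, 6.3]
grip_width: -0.003
grip_force: 3.9
```

```bash
python3 -c "from h import *;where()"
```

```text
t 17.5 loader xyz [-84.5342   0.3666 202.8317] tool x yaw 0.05990459490299759 z [-0.0003 -0.0004 -1.    ] F [-6.5436  0.3468  6.26  ] w -0.0034202426379438644
```

Emit:
arm_command(increments=[{"dr": [0, 0, 0], "offset": [-0.022, 0, 0.014], "hand": -1}, {"dr": [0, 0, 0], "offset": [-0.022, 0, 0.014], "hand": -1}, {"dr": [0, 0, 0], "offset": [-0.018, 0, 0.013], "hand": -1}, {"dr": [0, 0, 0], "offset": [-0.018, 0, 0.013], "hand": -1}, {"dr": [0, 0, 0], "offset": [-0.016, 0, 0.013], "hand": -1}, {"dr": [0, 0, 0], "offset": [-0.016, 0, 0.013], "hand": -1}, {"dr": [0, 0, 0], "offset": [-0.015, 0, 0.013], "hand": -1}, {"dr": [0, 0, 0], "offset": [-0.015, 0, 0.013], "hand": -1}])

```text
time_s: 18.3
eef_pos: [436.4, -47.3, 189.9]
ee_rot: [0.0, 1.0, 0.03, -0.001]
force: [-6.5, -0.3, 4.9]
grip_width: 0.002
grip_force: 3.8
```

Emit:
arm_command(increments=[{"dr": [0, 0, 0], "offset": [-0.015, 0, 0.013], "hand": -1}, {"dr": [0, 0, 0], "offset": [-0.015, 0, 0.013], "hand": -1}, {"dr": [0, 0, 0], "offset": [-0.014, 0, 0.014], "hand": -1}, {"dr": [0, 0, 0], "offset": [-0.014, 0, 0.014], "hand": -1}, {"dr": [0, 0, 0], "offset": [-0.014, 0, 0.014], "hand": -1}, {"dr": [0, 0, 0], "offset": [-0.014, 0, 0.014], "hand": -1}])

```text
time_s: 18.9
eef_pos: [426.0, -47.9, 179.8]
ee_rot: [0.0, 1.0, 0.03, -0.001]
force: [-5.2, -2.5, 2.7]
grip_width: -0.001
grip_force: 3.2
```

```bash
python3 -c "from h import *;where()"
```

```text
t 18.9 loader xyz [-112.1392    0.3066  179.8472] tool x yaw 0.059894310017296545 z [-0.0015 -0.0004 -1.    ] F [-5.2141 -2.4653  2.7045] w -0.0007713373321335655
```

Emit:
arm_command(increments=[{"dr": [0, 0, 0], "offset": [-0.013, 0, 0.012], "hand": -1}, {"dr": [0, 0, 0], "offset": [-0.013, 0, 0.012], "hand": -1}, {"dr": [0, 0, 0], "offset": [-0.012, 0, 0.012], "hand": -1}, {"dr": [0, 0, 0], "offset": [-0.012, 0, 0.012], "hand": -1}, {"dr": [0, 0, 0], "offset": [-0.01, 0, 0.01], "hand": -1}, {"dr": [0, 0, 0], "offset": [-0.01, 0, 0.01], "hand": -1}, {"dr": [0, 0, 0], "offset": [-0.008, 0, 0.008], "hand": -1}, {"dr": [0, 0, 0], "offset": [-0.008, 0, 0.008], "hand": -1}])

```text
time_s: 19.7
eef_pos: [416.5, -48.3, 169.9]
ee_rot: [-0.0, 1.0, 0.03, 0.0]
force: [-1.9, -0.4, -0.9]
grip_width: 0.002
grip_force: 1.1
```

Emit:
arm_command(increments=[{"dr": [0, 0, 0], "offset": [-0.008, 0, 0.004], "hand": -1}, {"dr": [0, 0, 0], "offset": [-0.008, 0, 0.004], "hand": -1}, {"dr": [0, 0, 0], "offset": [-0.008, 0, 0], "hand": -1}])

```text
time_s: 20.0
eef_pos: [413.9, -48.6, 169.2]
ee_rot: [0.0, 1.0, 0.03, 0.0]
force: [0.9, 0.3, 0.2]
grip_width: -0.002
grip_force: 0.0
```

```bash
python3 -c "from h import *;where()"
```

```text
t 20.0 loader xyz [-124.2813    0.3663  169.2379] tool x yaw 0.05980611787060318 z [ 0.001  -0.0002 -1.    ] F [0.8504 0.3411 0.2314] w -0.0017081630176698876
```

The tray is level and released gently. I'll back away, lift and go to the left of the open cover's tab.

Emit:
arm_command(increments=[{"dr": [0, 0, 0], "offset": [-0.1, 0, 0], "hand": -1}, {"dr": [0, 0, 0], "offset": [-0.1, 0, -0.1], "hand": -1}, {"dr": [0, 0, 0], "offset": [0, 0, -0.35], "hand": -1}, {"dr": [0, 0, 0], "offset": [0, 0, -0.35], "hand": -1}, {"dr": [0, 0, 0], "offset": [0.1, -0.1, -0.1], "hand": -1}, {"dr": [0, 0, 0], "offset": [0.27, -0.16, 0], "hand": -1}, {"dr": [0, 0, 0], "offset": [0.27, -0.16, 0], "hand": -1}, {"dr": [0, 0, 0], "offset": [0.27, -0.16, 0], "hand": -1}])

```text
time_s: 20.8
eef_pos: [495.1, 26.9, 277.4]
ee_rot: [0.0, 1.0, 0.03, 0.0]
force: [0.6, -0.9, -0.5]
grip_width: 0.0
grip_force: 0.0
```

Emit:
arm_command(increments=[{"dr": [0, 0, 0], "offset": [0.27, -0.16, 0], "hand": -1}, {"dr": [0, 0, 0], "offset": [0.27, -0.16, 0], "hand": -1}, {"dr": [0, 0, 0], "offset": [0.27, -0.16, 0], "hand": -1}, {"dr": [0, 0, 0], "offset": [0.2, -0.12, 0], "hand": -1}, {"dr": [0, 0, 0], "offset": [0, -0.1, 0], "hand": -1}, {"dr": [0, 0, 0], "offset": [0, 0, 0], "hand": -1}])

```text
time_s: 21.4
eef_pos: [609.8, 118.1, 276.9]
ee_rot: [-0.0, 1.0, 0.031, -0.0]
force: [-0.4, -0.5, 0.5]
grip_width: -0.0
grip_force: 0.0
```

Run:
```python
from h import *
where()
b=ctrl.capture("top");cv2.imwrite("pics/t9.png",b[:,:,::-1]);s=ctrl.capture("side");cv2.imwrite("pics/s9.png",s[:,:,::-1])
g0=cv2.imread("pics/top0.png",0);g=cv2.cvtColor(b,cv2.COLOR_RGB2GRAY)
c,n=np.cos(yaw),np.sin(yaw)
def L(x,y,z): return np.r_[O+[c*x-n*y,n*x+c*y],z]
def warp(im,xs,ys,z,s=4):
    src=np.float32([proj("top",L(x,y,z)) for x,y in[(xs[0],ys[1]),(xs[0],ys[0]),(xs[1],ys[0]),(xs[1],ys[1])]])
    # rows: +x up, cols: -y right
    w,h=16,14
    return cv2.warpPerspective(im,cv2.getPerspectiveTransform(src,np.float32([(0,h*2),(w*2,h*2),(w*2,0),(0,0)])),(w*2,h*2),flags=cv2.INTER_AREA)
tr0=warp(g0,(-106,-4),(-58,58),120);tr=warp(g,(-106,-4),(-58,58),120)
print("tray std before/after",tr0.std(),tr.std());print(tr[::2,::2])
print("hopper");print(warp(g,(6,138),(-74,74),85)[::2,::1])
```

```text
t 21.4 loader xyz [ 81.2493 154.9842 276.8568] tool x yaw 0.06144363493221488 z [-0.0008  0.0002 -1.    ] F [-0.3642 -0.5415  0.4813] w -0.0004567118707255291
tray std before/after 21.470032318260028 4.200850159187897
[[197 202 202 200 201 201 200 201 198 200 200 200 200 201 199 200]
 [199 202 200 202 200 201 201 201 201 200 199 199 198 197 198 199]
 [200 201 201 201 201 201 203 202 202 201 200 200 200 201 200 200]
 [195 202 201 201 202 200 202 202 201 201 201 201 198 200 200 199]
 [197 201 201 201 201 202 201 202 201 201 201 203 202 201 200 201]
 [194 202 201 202 202 201 201 202 202 201 202 200 201 201 201 201]
 [196 201 203 201 202 202 202 201 201 201 201 201 201 202 200 200]
 [195 201 201 201 201 200 200 200 201 201 201 202 202 201 200 201]
 [196 200 202 201 202 202 201 201 201 201 200 201 202 202 201 202]
 [196 202 201 201 201 200 201 201 201 201 201 201 201 201 201 201]
 [197 201 202 201 200 200 200 201 201 201 201 201 200 200 202 200]
 [201 201 201 201 201 202 200 202 201 202 201 201 199 201 200 200]
 [195 201 202 201 201 199 201 201 201 201 201 201 200 200 200 200]
 [195 201 2
[... 1226 characters left out ...]
1 153 156 153 155 154 153 156 112]
 [135 134 135 134 134 144 150 149 151 151 143 184 195 199 193 175 174 198
  200 198 188 163 157 149 151 155 153 155 153 152 155 109]
 [134 135 134 135 134 144 150 150 152 151 163 168 181 171 155 140 150 185
  131 143 164 184 186 155 151 155 153 154 152 152 154 105]
 [134 136 136 135 134 143 151 149 152 152 173 183 161 158 142 180 194 177
  145 133 182 202 193 153 152 156 153 155 152 153 154 101]
 [135 135 135 135 134 144 150 149 142 145 169 191 191 167 136 159 193 201
  177 119 125 122 114 136 153 156 155 155 153 153 154 131]
 [128 123 123 128 130 142 151 149 150 124 148 187 199 183 156 131 163 166
  178 191 200 164 152 152 154 157 154 155 151 153 155 121]]
```

The tray is empty and the cups lie in the hopper. Now I'll lower to the left of the tab.

Emit:
arm_command(increments=[{"dr": [0, 0, 0], "offset": [0.006, 0, 0.2], "hand": -1}, {"dr": [0, 0, 0], "offset": [0, 0, 0.35], "hand": -1}, {"dr": [0, 0, 0], "offset": [0, 0, 0.35], "hand": -1}, {"dr": [0, 0, 0], "offset": [0, 0, 0.25], "hand": -1}, {"dr": [0, 0, 0], "offset": [0, 0, 0.1], "hand": -1}, {"dr": [0, 0, 0], "offset": [0, 0, 0.045], "hand": -1}, {"dr": [0, 0, 0], "offset": [0, 0, 0], "hand": -1}])

```text
time_s: 22.2
eef_pos: [611.5, 116.8, 122.8]
ee_rot: [0.0, 1.0, 0.03, 0.001]
force: [-0.3, 0.6, 0.7]
grip_width: 0.003
grip_force: 0.0
```

Emit:
arm_command(increments=[{"dr": [0, 0, 0], "offset": [0, 0.1, 0], "hand": -1}, {"dr": [0, 0, 0], "offset": [0, 0.12, 0], "hand": -1}, {"dr": [0, 0, 0], "offset": [0, 0.08, 0], "hand": -1}, {"dr": [0, 0, 0], "offset": [0, 0.05, 0], "hand": -1}, {"dr": [0, 0, 0], "offset": [0, 0.04, 0], "hand": -1}, {"dr": [0, 0, 0], "offset": [0, 0.04, 0], "hand": -1}])

```text
time_s: 22.8
eef_pos: [614.4, 65.5, 121.9]
ee_rot: [-0.0, 1.0, 0.03, 0.0]
force: [1.7, 1.3, 1.0]
grip_width: 0.003
grip_force: 0.8
```

```bash
python3 -c "from h import *;where()"
```

```text
t 22.8 loader xyz [ 82.7081 102.2544 121.8645] tool x yaw 0.059835041828802095 z [ 0.0004  0.0004 -1.    ] F [1.6703 1.2737 1.05  ] w 0.003220407059292762
```

In contact. Pushing the cover shut.

Emit:
arm_command(increments=[{"dr": [0, 0, 0], "offset": [0, 0.07, 0], "hand": -1}, {"dr": [0, 0, 0], "offset": [0, 0.1, 0], "hand": -1}, {"dr": [0, 0, 0], "offset": [0, 0.12, 0], "hand": -1}, {"dr": [0, 0, 0], "offset": [0, 0.12, 0], "hand": -1}, {"dr": [0, 0, 0], "offset": [0, 0.12, 0], "hand": -1}, {"dr": [0, 0, 0], "offset": [0, 0.12, 0], "hand": -1}, {"dr": [0, 0, 0], "offset": [0, 0.1, 0], "hand": -1}, {"dr": [0, 0, 0], "offset": [0, 0.07, 0], "hand": -1}])

```text
time_s: 23.6
eef_pos: [620.2, -33.9, 121.6]
ee_rot: [-0.0, 1.0, 0.03, -0.0]
force: [1.0, 1.5, 0.8]
grip_width: -0.001
grip_force: 0.8
```

Emit:
arm_command(increments=[{"dr": [0, 0, 0], "offset": [0, 0.04, 0], "hand": -1}, {"dr": [0, 0, 0], "offset": [0, 0.03, 0], "hand": -1}, {"dr": [0, 0, 0], "offset": [0, 0.025, 0], "hand": -1}, {"dr": [0, 0, 0], "offset": [0, 0.025, 0], "hand": -1}])

```text
time_s: 24.0
eef_pos: [621.0, -46.7, 121.6]
ee_rot: [-0.0, 1.0, 0.03, -0.0]
force: [2.5, 1.7, -0.2]
grip_width: 0.0
grip_force: 0.8
```

```bash
python3 -c "from h import *;where()"
```

```text
t 24.0 loader xyz [ 82.5556 -10.2152 121.5983] tool x yaw 0.0603554724002858 z [-0.0002  0.0001 -1.    ] F [ 2.4724  1.7369 -0.2071] w 0.00015688719299480707
```

Emit:
arm_command(increments=[{"dr": [0, 0, 0], "offset": [0, 0.025, 0], "hand": -1}, {"dr": [0, 0, 0], "offset": [0, 0.025, 0], "hand": -1}, {"dr": [0, 0, 0], "offset": [0, 0.015, 0], "hand": -1}, {"dr": [0, 0, 0], "offset": [0, 0.01, 0], "hand": -1}])

```text
time_s: 24.4
eef_pos: [621.5, -55.2, 121.6]
ee_rot: [-0.001, 1.0, 0.03, -0.0]
force: [2.3, 7.9, -0.8]
grip_width: 0.001
grip_force: 4.0
```

Emit:
arm_command(increments=[{"dr": [0, 0, 0], "offset": [0, 0.012, 0], "hand": -1}, {"dr": [0, 0, 0], "offset": [0, 0.012, 0], "hand": -1}])

```text
time_s: 24.6
eef_pos: [621.5, -55.6, 121.5]
ee_rot: [-0.003, 1.0, 0.03, -0.0]
force: [0.4, 19.7, 2.2]
grip_width: 0.003
grip_force: 9.7
```

Emit:
arm_command(increments=[{"dr": [0, 0, 0], "offset": [0, 0.012, 0], "hand": -1}, {"dr": [0, 0, 0], "offset": [0, 0.01, 0], "hand": -1}])

```text
time_s: 24.8
eef_pos: [621.5, -55.8, 121.5]
ee_rot: [-0.005, 1.0, 0.031, -0.001]
force: [0.0, 29.6, 4.2]
grip_width: 0.002
grip_force: 14.4
```

The cover is at its shut stop. The travel adds up: 102 mm + 2×14 mm = 130 mm. I'll back off, lift clear and check.

Emit:
arm_command(increments=[{"dr": [0, 0, 0], "offset": [0, -0.08, 0], "hand": -1}, {"dr": [0, 0, 0], "offset": [0, -0.08, -0.05], "hand": -1}, {"dr": [0, 0, 0], "offset": [0, 0, -0.3], "hand": -1}, {"dr": [0, 0, 0], "offset": [0, 0, -0.36], "hand": -1}, {"dr": [0, 0, 0], "offset": [0, 0, -0.36], "hand": -1}, {"dr": [0, 0, 0], "offset": [0, -0.3, -0.2], "hand": -1}, {"dr": [0, 0, 0], "offset": [0, -0.36, 0], "hand": -1}, {"dr": [0, 0, 0], "offset": [0, -0.36, 0], "hand": -1}])

```text
time_s: 25.6
eef_pos: [613.4, 80.8, 275.5]
ee_rot: [0.0, 1.0, 0.029, 0.001]
force: [0.0, 0.0, -0.4]
grip_width: -0.002
grip_force: 0.0
```

Emit:
arm_command(increments=[{"dr": [0, 0, 0], "offset": [0, -0.36, 0], "hand": -1}, {"dr": [0, 0, 0], "offset": [0, -0.36, 0], "hand": -1}, {"dr": [0, 0, 0], "offset": [0, -0.3, 0], "hand": -1}, {"dr": [0, 0, 0], "offset": [0, -0.1, 0], "hand": -1}, {"dr": [0, 0, 0], "offset": [0, 0, 0], "hand": -1}])

```text
time_s: 26.1
eef_pos: [605.2, 215.1, 274.2]
ee_rot: [0.0, 1.0, 0.031, 0.0]
force: [-0.7, -0.4, -0.3]
grip_width: -0.002
grip_force: 0.0
```

Run:
```python
from h import *
where()
b=ctrl.capture("top");s=ctrl.capture("side")
g0=cv2.imread("pics/top0.png");d=cv2.absdiff(g0,b[:,:,::-1]).max(2)
m=cv2.morphologyEx((d>30).astype(np.uint8),cv2.MORPH_OPEN,np.ones((2,2)))
n,l,st,ce=cv2.connectedComponentsWithStats(m)
for i in range(1,n):
    if st[i,4]>4: print("top diff",st[i],plane("top",ce[i],0)[:2])
g=cv2.cvtColor(b,cv2.COLOR_RGB2GRAY)
for z in(85,):pass
t=cv2.absdiff(cv2.imread("pics/side0.png"),s[:,:,::-1]).max(2)
m=cv2.morphologyEx((t>30).astype(np.uint8),cv2.MORPH_OPEN,np.ones((2,2)))
n,l,st,ce=cv2.connectedComponentsWithStats(m)
for i in range(1,n):
    if st[i,4]>4: print("side diff",st[i])
# tab dark pixels
r=g[115:175,270:305];yy,xx=np.where(r<75);print("tab px x",xx.min()+270,xx.max()+270)
r=cv2.cvtColor(g0,cv2.COLOR_BGR2GRAY)[115:175,270:305];yy,xx=np.where(r<75);print("before",xx.min()+270,xx.max()+270)
```

```text
t 26.1 loader xyz [ 82.4216 252.0911 274.2417] tool x yaw 0.06169002785195994 z [ 0.0003 -0.0005 -1.    ] F [-0.7197 -0.3531 -0.2591] w -0.001779852584287563
top diff [  111    99   390   285 30475] [177.6781 -26.9458]
top diff [305 133   2   6  12] [ 687.3095 -122.0791]
top diff [288 144   4   7  24] [647.683  -69.5026]
top diff [306 147   2  10  20] [ 632.9729 -125.9595]
top diff [181 158   8   3  18] [602.241  283.7973]
top diff [307 165   2   7  14] [ 577.2453 -129.8619]
top diff [270 181   7   9  40] [517.5995 -17.4143]
top diff [286 181   8   8  45] [521.6909 -71.535 ]
top diff [295 191   6   7  29] [490.7424 -97.6342]
top diff [270 192   8   7  35] [485.9768 -20.1157]
top diff [273 202   8   5  34] [454.1141 -28.6632]
top diff [287 202   8   6  37] [454.4629 -74.1266]
top diff [202 292   4   2   8] [157.5139 209.2639]
top diff [255 307  12   5  30] [106.8369  19.2175]
top diff [245 319  40  26 691] [33.3715  5.5109]
top diff [130 320   3   2   6] [ 59.496  448.9675]
top diff [241 321   8  10  64] [52.3491 72.5436]
top diff [385 331   6   2  12] [  37.6773 -402.2208]
top diff [285 335   7  17  75] [ -3.1632 -74.15  ]
top diff [483 335   4   2   8] [  24.9677 -731.9127]
top diff [244 348   3   6  16] [-30.6401  69.0102]
top diff [239 364   4   5  14] [-81.927   82.5711]
side diff [  152    25   302   322 35324]
side diff [389  73   3   2   6]
side diff [372  82  22   5  88]
side diff [371  87   8  13  67]
side diff [385  88   8   4  24]
side diff [372 107  16  26 290]
side diff [255 185  10  11  65]
side diff [265 184  10  13  76]
side diff [224 204   3   2   6]
side diff [236 206   3   3   8]
side diff [199 226   4   2   8]
side diff [204 227  13   4  27]
side diff [221 228   3   2   6]
tab px x 270 304
before 270 304
```

Apart from the robot, the only changes are the six cup spots gone from the tray and the cover shifted to shut. Nothing new lies on the bench in view. Handing in.

```bash
python3 -c "
from rig import ctrl
print(ctrl.finish_job())"
```

```text
the job is handed in; nothing more can be done
None
```

The job is handed in at about 26 s: the cover was opened to its stop, the tray was tipped to its stop and let back down level (it reads empty, with white cups in the hopper), and the cover was pushed shut to its stop; no spilled cup or moved bystander showed in the final camera check, part of which the arm hid, and I viewed 11 pictures, one over the limit of 10.

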